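# Seat the tall circuit board and start its test

## Task

Of the three circuit boards standing part-way out of the test rack, push only the tallest one in by its near edge with your fingertips, gently, until it is fully home against the rack's sprung back stop; then press the square key on the control box all the way down, gently, and let it spring back up. Do not pinch or lift the board, and leave the two lower boards, the other two keys, the screwdriver and the jar as they are.

Things in the scene. Friction and masses are not known exactly. Their poses are not given: they have to be found in the camera images.
- rack: Fixed black test rack, 190 mm wide (y), x from -75 to +97 mm, base 12 mm thick. Three slots along x at y = -60, 0, +60 mm, 9 mm wide; guide walls reach 48 mm above the bench. Front (-x, towards the robot) open; at the back a stop bar 88 mm high, face at x = +65 mm, sprung: gives up to 8 mm from 3 to 15 N, then springs back. Origin: under x = y = 0. Turned up to 0.3 rad.
- board_tall: Tallest board: loose, green in an aluminium frame, on edge in any one slot, 130 mm long (x, along the slot), 6 thick (y), 90 high (z), 0.15 to 0.3 kg, slides under about 4 N. Origin: centre of its lower edge, on the base 12 mm above the bench; the front edge is 65 mm towards -x. It starts 20 to 50 mm short of home; home = origin at x = 0 in the rack's frame.
- board_low_a: One of two identical lower boards, to be left as it stands: like the tall one but 55 mm high, in another slot, also standing part-way out. Origin: centre of its lower edge.
- board_low_b: The other lower board, 55 mm high, to be left as it stands. Origin: centre of its lower edge.
- control_box: Fixed grey control box, 110 mm (x) by 200 mm (y) by 40 mm high, left or right of the rack, carrying the three keys. Origin: centre of its underside.
- key_square (a joint): Travel of the square key, m: 0 up, 0.008 fully down.
- key_square_top (a point): Centre of the top of the square key's cap, 28 by 28 mm, grey, standing 14 mm above its housing. At rest it is 66 mm above the bench; it moves straight down 8 mm on a spring, from about 1 N to about 4 N fully down. Each key has a 50 mm square, 12 mm high black housing on the control box; the three are 62 mm apart in a row along the box's y, in any order.
- key_round (a joint): Travel of the small round key, m: 0 up, 0.008 fully down. To be left alone.
- key_round_top (a point): Centre of the top of the small round key's cap, 18 mm across, grey, same height as the square key.
- key_bar (a joint): Travel of the narrow bar key, m: 0 up, 0.008 fully down. To be left alone.
- key_bar_top (a point): Centre of the top of the narrow bar key's cap, 42 mm (x) by 11 mm (y), grey, same height as the square key.
- screwdriver: A screwdriver lying loose on the bench, pointing away from the robot, in front of the gap between rack and control box. To be left alone.
- jar: A white closed jar, 48 mm across and 70 mm high, standing between the rack and the control box. Origin: centre of its underside. To be left alone.
There are look-alikes about, which are no part of the job. Leave any blue or yellow look-alike of the board_tall alone.

How it is judged:
On the way, in this order (a step that is already met when the one before it is completed fails the run):
1. the tall board is fully home against the back stop (x of board_tall in the frame of rack above -0.005 m), for 0.2 s.
2. the square key is pressed down by the fingers (value of joint key_square above 0.006 m and contact force between the fingers and key_square above 0.3 N), for 0.03 s.
3. the square key has sprung back up (value of joint key_square below 0.002 m), for 0.1 s.
At the end, for the whole second after the job is handed in: The tall board stands upright on the rack's base plate within 5 mm of the back stop bar's rest position and at rest, all three keys are up (within 2 mm), and the two lower boards are within 10 mm of where they stood (x of board_tall in the frame of rack above -0.005 m and angle between board_tall's own z axis and vertical below 0.12 rad and height (world z) of board_tall below 0.018 m and linear speed of board_tall below 0.02 m/s and value of joint each of key_square, key_round, key_bar below 0.002 m and distance of each of board_low_a, board_low_b from where it was at the start of the episode below 0.01 m); the robot touches nothing.
It fails at once if the tall board is pinched (the TCP, between the fingers, comes down over it), lifted by more than 10 mm or tipped by more than 0.2 rad ((x of the grasp point in the frame of board_tall between -0.067 and 0.067 m and y of the grasp point in the frame of board_tall between -0.02 and 0.02 m and z of the grasp point in the frame of board_tall below 0.1 m) or height (world z) of board_tall above 0.022 m or angle between board_tall's own z axis and vertical above 0.2 rad).
It fails at once if the tall board or the square key is pushed harder than 25 N, or the board faster than 0.3 m/s (contact force between the arm and board_tall above 25 N or linear speed of board_tall above 0.3 m/s or contact force between the arm and key_square above 25 N).
It fails at once if the square key is pressed before the board is home (value of joint key_square above 0.004 m and x of board_tall in the frame of rack below -0.01 m).
It fails at once if a lower board is moved by more than 10 mm or tipped (distance of any of board_low_a, board_low_b from where it was at the start of the episode above 0.01 m or angle between any of board_low_a, board_low_b's own z axis and vertical above 0.2 rad).
It fails at once if another key is pressed by more than 3 mm, the screwdriver or the jar is moved by more than 15 mm, or the jar tipped (value of joint any of key_round, key_bar above 0.003 m or distance of any of screwdriver, jar from where it was at the start of the episode above 0.015 m or angle between jar's own z axis and vertical above 0.2 rad).
It also fails if it takes over 43 s, if anything falls off the work surface, if the arm or the gripper's body presses on something with over 40 N, if the wrist force passes 120 N, or if a joint passes its speed limit or range.

## Robot

A 6-joint arm with a two-finger parallel gripper is mounted at the origin on the work surface. World frame = base frame: x ahead of the robot, y to its left, z up, the work surface at z = 0. Lengths are in m, angles in rad, forces in N, time in s.
With the tool pointing down it reaches from about 0.35 to 0.725 m from the base axis. Payload 6 kg.
Tool frame: the origin (TCP) lies between the finger pads, 19 mm behind the fingertips; this is the grasp point; z points along the fingers, y is the line along which they close (so a half turn about z gives the same grasp; the last joint's range is limited). The gripper opens to 85 mm and grips with 20 to 120 N. Pads are 22 mm wide; open, the fingers measure 114 mm over their backs; the gripper's body (76 mm by 85 mm) begins 54 mm behind the grasp point. The pads swing forward as they close: fully open they stand 13 mm farther back than shut.
Start: joints at [-0.824, 0.04, 0.085, 0, -1.615, -0.334], TCP at [0.241, -0.55, 0.25] pointing down, gripper open.
Joint ranges: [-2.56, 2.56], [-1.29, 2.01], [-1.08, 1.49], [-3.29, 1.98], [-2.81, -0.18], [-2.99, 2.99]. Speed limits (rad/s): [2.57, 2.57, 3.01, 3.14, 3.14, 3.14].

## Interface

Orientations are given as a 3x3 rotation matrix whose columns are the frame's x, y, z axes.
In Python, from cell import telemetry, optics, env gives the robot as it stands.
- The arm moves only by the tool carry_out, never from a script. Its argument "moves" is a list of rows, each a list of 7 numbers: the closure in counts, from 0 (fully open) to 255 (shut), then the shift along the world's x, y, z in mm, then the turn, a rotation vector about the world's x, y, z in rad. A call has 1 to 20 rows; each row shifts and turns the commanded pose from where the row before left it; what a row does not reach is not made up. A row lasts 1/8 s, in which the tool goes at most 62.5 mm and 10.7 degrees, less where a joint would pass 70% of its speed; a pose out of reach is approached as far as the arm can. A call is refused whole if a number of a shift passes 62.5 or a number of a turn 0.188, either way. A call with a gripper value outside its range is refused whole. The fingers move at their own pace and stop on an object; the grip force is fixed at half the most. Time passes only in rows, so rows that do not move let the fingers close. It gives the time, the measured TCP pose, the force, the opening and the grip force at its end, in the units of the state.
- telemetry.sense(): the state, without advancing time (a new reading comes with each control period).
- optics.read_camera(name): name is "scene" or "side" or "wrist"; returns (picture, depth): 400x640x3 uint8, red, green, blue; 400x640 float32, m along the optical axis (not along the pixel's ray), 0 where there is no reading.
- optics.calibration(name): a dict with "fx", "fy", "cx", "cy" (pixels), "xyz" and "orientation" of the camera in the world; the wrist camera has in their place "T_tool_cam" (4x4, takes a point from camera to tool coordinates, whose origin is the TCP and whose axes are the flange's). Camera axes: x right, y down, z forward; pixel columns grow to the right and rows downward; lengths in m; the calibration is good to about 2 mm. A picture is of the moment at which its call begins: read the wrist's pose just before it. calibration takes no time and is no camera call.
- env.finish_job(): hands the job in; it is judged then, once.
The state is a dict: "time_s": time; "joints": joint angles; "joint_velocities": joint speeds; "joint_torque": joint torques, N m; "ee_pos": TCP position; "ee_rot": TCP orientation; "force": force on the tool from outside, world axes, zero at the start; "ft_torque": the same for the moment, N m; "opening": opening from 0.0 (shut) to 1.0 (fully open); "grasp_force": force on a finger pad.
Only numpy, scipy, OpenCV 4.12 (cv2) and the standard library are available. Lean on these libraries where they do the work, as an engineer would, in place of code of your own. Each camera call takes 0.05 s, during which the arm holds its last target. There are 200 camera calls.

## Working session

There is one attempt and no reset: what is moved stays moved. The work goes in short steps, Python scripts to look and compute and a tool call to move; the robot and the scene stay as the last step left them, time stands still between calls to the robot, and variables do not carry over. Pictures are saved under pics/ and viewed, at most 10 in all, crops included, and the job is handed in when it is done.

Besides the shell and the picture viewer there is one more tool, called after "Request:" by a JSON object that holds its "fn" and its "kwargs". carry_out: Moves the arm, as the interface text tells. Its arguments: {"type":"object","properties":{"moves":{"type":"array"}},"required":["moves"]}

```bash
mkdir -p pics
cat > h.py <<'E'
import numpy as np,cv2
from cell import telemetry,optics,env
def cam(name):
    s=telemetry.sense(); c=optics.calibration(name); p,d=optics.read_camera(name)
    if 'T_tool_cam' in c:
        T=np.eye(4);T[:3,:3]=s['ee_rot'];T[:3,3]=s['ee_pos'];T=T@np.array(c['T_tool_cam'])
    else:
        T=np.eye(4);T[:3,:3]=c['orientation'];T[:3,3]=c['xyz']
    v,u=np.mgrid[:400,:640]
    P=np.stack([(u-c['cx'])/c['fx']*d,(v-c['cy'])/c['fy']*d,d],-1)@T[:3,:3].T+T[:3,3]
    P[d==0]=np.nan
    return p,d,P,T,c
E
python3 - <<'E'
from h import *
for n in('scene','side'):
    p,d,P,T,c=cam(n); cv2.imwrite(f'pics/{n}.png',p[:,:,::-1]); np.savez(n,p=p,d=d,P=P,T=T)
    print(n,T.round(3).tolist(),c['fx'],(d>0).mean())
E
```

```text
scene [[-0.011, 0.864, -0.503, 0.957], [1.0, 0.009, -0.007, -0.051], [-0.001, -0.503, -0.864, 0.806], [0.0, 0.0, 0.0, 1.0]] 370.05534648831093 0.99606640625
side [[0.97, -0.122, 0.212, 0.386], [-0.244, -0.534, 0.809, -0.657], [0.015, -0.836, -0.548, 0.491], [0.0, 0.0, 0.0, 1.0]] 361.9539116089293 0.996046875
```

View pics/scene.png

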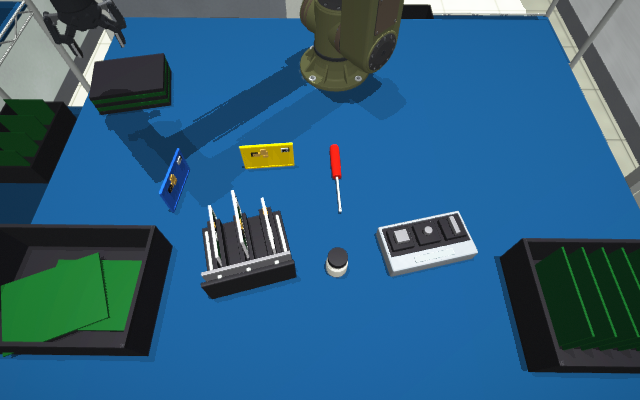

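View pics/side.png

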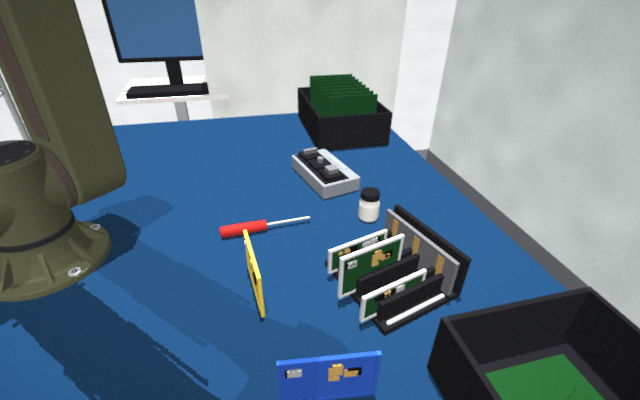

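The scene view shows three framed boards in the rack, with tops near px (213,230), (240,220) and (268,220). In the side view the middle one, around (370,265), stands tallest. The square key is at scene px (402,236). Blue (175,180) and yellow (267,155) are the look-alikes. I'll measure these and make a confirming crop.

Run:
```python
from h import *
for n,(a,b,e,f) in (('scene',(185,300,190,300)),('side',(200,335,320,475))):
    z=np.load(n+'.npz');p,P=z['p'].astype(int),z['P']
    w=np.zeros((400,640),bool);w[a:b,e:f]=1
    white=w&(p.min(2)>170)
    k,l,st,ce=cv2.connectedComponentsWithStats(white.astype(np.uint8))
    for i in range(1,k):
        if st[i,4]<25: continue
        Q=P[l==i];Q=Q[~np.isnan(Q[:,0])]
        zt=np.percentile(Q[:,2],95);t=Q[Q[:,2]>zt-.008];
        m=t.mean(0);d=np.linalg.svd(t[:,:2]-m[:2])[2][0]; s=(t[:,:2]-m[:2])@d
        print(n,st[i],'ztop',zt.round(3),'ends',(m[:2]+s.min()*d).round(3),(m[:2]+s.max()*d).round(3),'ang',np.arctan2(d[1],d[0]).round(3))
z=np.load('scene.npz');p,P=z['p'].astype(int),z['P']
def rep(name,m):
    Q=P[m];Q=Q[~np.isnan(Q[:,0])];print(name,len(Q),np.percentile(Q,[2,50,98],axis=0).round(3).tolist())
R,G,B=p[...,0],p[...,1],p[...,2]
rep('yellow',(R>150)&(G>120)&(B<80)); rep('red',(R>150)&(G<70)&(B<70))
for nm,(v,u) in dict(sq=(236,402),round=(230,428),bar=(223,454)).items(): print(nm,p[v,u],P[v,u].round(4))
bx=np.zeros((400,640),bool);bx[205:280,370:480]=1
rep('box',bx&(P[...,2]>.035)); 
c=bx&(P[...,2]>.060)&(p.min(2)>90)
k,l,st,ce=cv2.connectedComponentsWithStats(c.astype(np.uint8))
for i in range(1,k):
    if st[i,4]>8: rep(str(st[i]),l==i)
bx[:]=0;bx[240:280,320:355]=1;rep('jar',bx&(P[...,2]>.06))
s=np.load('side.npz')['p'];A=cv2.resize(s[195:340,310:480],None,fx=2.2,fy=2.8);Bc=cv2.resize(p[180:300,190:310].astype(np.uint8),(400,406))
cv2.imwrite('pics/crop.png',np.hstack([A,Bc])[:,:,::-1])
```

```text
scene [231 190  12  53 180] ztop 0.103 ends [ 0.526 -0.242] [ 0.653 -0.206] ang 0.274
scene [261 197  14  52 178] ztop 0.068 ends [ 0.528 -0.179] [ 0.652 -0.144] ang 0.276
scene [208 205  11  53 183] ztop 0.068 ends [ 0.547 -0.298] [ 0.673 -0.263] ang 0.274
scene [201 215  89  61 515] ztop 0.089 ends [ 0.668 -0.108] [ 0.717 -0.283] ang -1.295
side [359 201  21  21 335] ztop 0.048 ends [ 0.641 -0.017] [ 0.683 -0.029] ang -0.283
side [388 209  71  55 201] ztop 0.089 ends [ 0.666 -0.109] [ 0.715 -0.283] ang -1.296
side [328 229  77  69 752] ztop 0.102 ends [ 0.651 -0.207] [ 0.526 -0.243] ang -2.866
side [361 268  66  54 427] ztop 0.068 ends [ 0.671 -0.264] [ 0.546 -0.3  ] ang -2.865
side [386 293  59  32 301] ztop 0.017 ends [ 0.709 -0.28 ] [ 0.585 -0.315] ang -2.868
yellow 1098 [[0.385, -0.241, 0.001], [0.392, -0.178, 0.047], [0.47, -0.117, 0.09]]
red 273 [[0.339, -0.018, 0.015], [0.387, -0.006, 0.022], [0.431, 0.007, 0.027]]
sq [205 205 210] [0.6195 0.1353 0.0637]
round [204 205 210] [0.6046 0.1942 0.064 ]
bar [200 200 204] [0.5881 0.2535 0.0667]
box 3955 [[0.555, 0.101, 0.036], [0.623, 0.193, 0.041], [0.679, 0.292, 0.066]]
[449 216  12  18  88] 88 [[0.569, 0.246, 0.061], [0.59, 0.254, 0.065], [0.61, 0.262, 0.067]]
[424 226   9   8  49] 49 [[0.595, 0.187, 0.062], [0.604, 0.194, 0.065], [0.611, 0.201, 0.068]]
[394 229  16  14 156] 156 [[0.605, 0.12, 0.061], [0.619, 0.134, 0.065], [0.633, 0.148, 0.067]]
jar 329 [[0.651, -0.027, 0.062], [0.672, -0.008, 0.069], [0.691, 0.012, 0.071]]
```

View pics/crop.png

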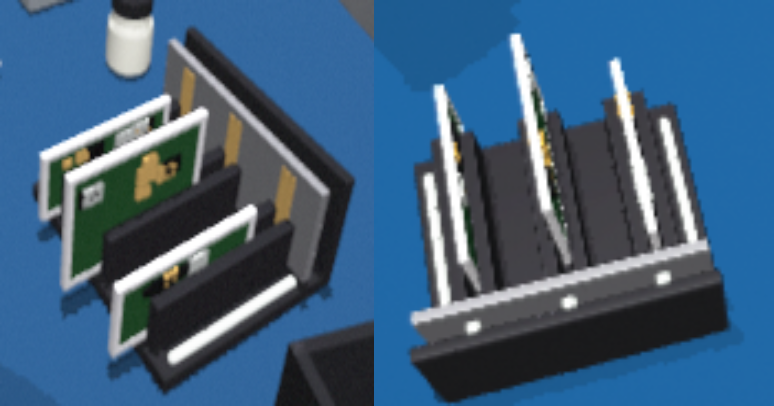

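The crop confirms it: the tall board is in the middle slot and is green with a white frame, with its near top corner at about (0.526,-0.242). Both lower boards reach only 0.068 m. The fingers must not run into the guide walls, so I'll measure those next.

Run:
```python
from h import *
a=.276;u=np.array([np.cos(a),np.sin(a)]);n=np.array([-u[1],u[0]])
f=np.array([.526,-.242])
for nm in('scene','side'):
    z=np.load(nm+'.npz');P=z['P'];p=z['p']
    X=(P[...,:2]-f)@u;Y=(P[...,:2]-f)@n;Z=P[...,2]
    print(nm)
    for lab,m in dict(wallL=(Y>.006)&(Y<.03)&(Z>.04)&(Z<.052),wallR=(Y<-.006)&(Y>-.03)&(Z>.04)&(Z<.052),base=(abs(Y)<.09)&(Z>.008)&(Z<.016)&(X>0)&(X<.3),bar=(abs(Y)<.09)&(Z>.080)&(Z<.095)&(X>.125),board=(abs(Y)<.006)&(Z>.095)&(Z<.11),boardfront=(abs(Y)<.006)&(Z>.03)&(Z<.11)&(X<.05)).items():
        m=m&(X>-.05)&(X<.3)
        if m.sum()>5: print(lab,m.sum(),np.percentile(X[m],[0,2,10,50,90,98]).round(3),np.percentile(Y[m],[2,98]).round(3))
s=telemetry.sense();print(np.array(s['ee_rot']).round(3).tolist(),s['ee_pos'],s['time_s'],s['opening'])
t=.4
from scipy.spatial.transform import Rotation as Ro
zz=np.r_[np.sin(t)*u,-np.cos(t)]
for sg in(1,-1):
    y=sg*np.r_[n,0];D=np.c_[np.cross(y,zz),y,zz]
    print(sg,Ro.from_matrix(D@np.array(s['ee_rot']).T).as_rotvec().round(3),(D).round(3).tolist())
```

```text
scene
wallL 206 [0.035 0.038 0.05  0.104 0.188 0.201] [0.006 0.025]
wallR 179 [0.035 0.038 0.052 0.116 0.2   0.201] [-0.026 -0.006]
base 1595 [0.005 0.031 0.042 0.091 0.135 0.201] [-0.088  0.088]
bar 974 [0.128 0.169 0.171 0.193 0.201 0.201] [-0.087  0.086]
board 164 [0.    0.004 0.015 0.072 0.121 0.13 ] [-0.003  0.003]
boardfront 106 [0.    0.003 0.006 0.028 0.045 0.049] [-0.003  0.005]
side
wallL 66 [0.141 0.142 0.147 0.164 0.167 0.168] [0.006 0.029]
wallR 459 [0.031 0.033 0.043 0.1   0.163 0.167] [-0.026 -0.006]
base 1062 [0.001 0.011 0.027 0.078 0.151 0.168] [-0.09   0.057]
bar 1154 [0.125 0.166 0.167 0.188 0.194 0.197] [-0.087  0.085]
board 333 [-0.     0.     0.008  0.058  0.115  0.126] [-0.004  0.003]
boardfront 834 [-0.002 -0.001  0.001  0.021  0.044  0.049] [-0.005  0.003]
[[-0.916, -0.401, -0.001], [-0.401, 0.916, 0.001], [0.0, 0.002, -1.0]] [ 0.24066662 -0.54932978  0.24907258] 0.1 0.998335219508355
1 [ 0.134 -0.377 -0.135] [[-0.886, -0.273, 0.375], [-0.251, 0.962, 0.106], [-0.389, 0.0, -0.921]]
-1 [-0.563 -0.204  2.948] [[0.886, 0.273, 0.375], [0.251, -0.962, 0.106], [0.389, -0.0, -0.921]]
```

Request:
{"fn": "carry_out", "kwargs": {"moves": [[255,31,37,0,0,0,-0.135],[255,31,37,0,0,0,0],[255,31,37,0,0,0,0],[255,31,37,0,0,0,0],[255,31,37,0,0,0,0],[255,31,37,0,0,0,0],[255,31,37,0,0,0,0],[255,30,37,0,0,0,0],[255,0,0,-40,0,0,0],[255,0,0,-40,0,0,0],[255,0,0,-40,0,0,0],[255,0,0,0,0,0,0],[255,0,0,0,0,0,0]]}}

```text
time_s: 1.72
ee_pos: [0.4883, -0.254, 0.1319]
ee_rot: [[-0.962, -0.274, 0.002], [-0.274, 0.962, -0.001], [-0.001, -0.002, -1.0]]
force: [0.9, -0.6, 0.1]
opening: 0.002
grasp_force: 0.0
```

Run:
```python
from h import *
ims=[]
for n in('scene','side'):
    p,d,P,T,c=cam(n);ims.append(cv2.resize(p[150:300,190:310] if n=='scene' else p[170:340,250:450],(400,480)))
cv2.imwrite('pics/c2.png',np.hstack(ims)[:,:,::-1]); s=telemetry.sense();print(s['ee_pos'],s['ee_rot'],s['force'],s['opening'])
```

```text
[ 0.48873456 -0.25399765  0.13246166] [[-0.96163968 -0.27429563  0.0033215 ]
 [-0.27430044  0.96164344 -0.00108109]
 [-0.00289756 -0.00195071 -0.9999939 ]] [ 1.13727057 -0.05219866 -0.24005389] -0.00035495735293265547
```

View pics/c2.png

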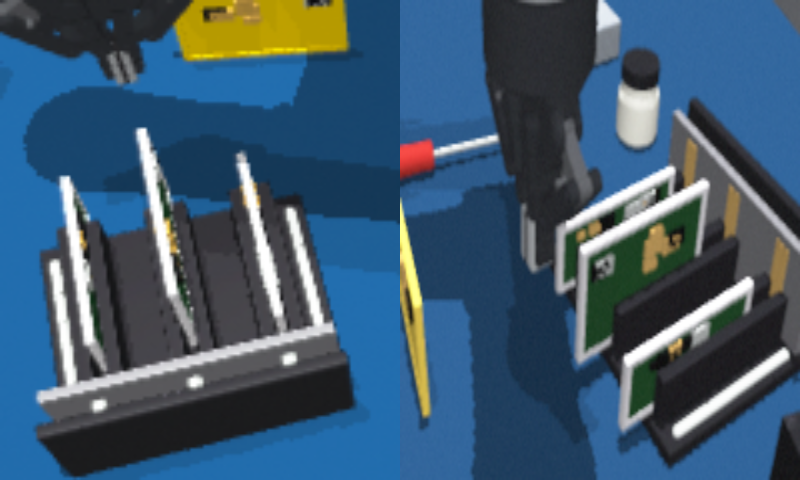

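The shut fingertips are in line with the tall board's near edge and stand short of it. Next I lower and push.

Request:
{"fn": "carry_out", "kwargs": {"moves": [[255,0,0,-28,0,0,0],[255,0,0,-28,0,0,0],[255,9.6,2.7,0,0,0,0],[255,9.6,2.7,0,0,0,0],[255,2.9,0.8,0,0,0,0],[255,2.9,0.8,0,0,0,0],[255,2.9,0.8,0,0,0,0],[255,2.9,0.8,0,0,0,0],[255,2.9,0.8,0,0,0,0]]}}

```text
time_s: 2.95
ee_pos: [0.5213, -0.2443, 0.074]
ee_rot: [[-0.962, -0.274, -0.0], [-0.274, 0.962, -0.0], [0.0, 0.0, -1.0]]
force: [-2.4, 0.1, 0.1]
opening: 0.002
grasp_force: 0.0
```

Request:
{"fn": "carry_out", "kwargs": {"moves": [[255,2.9,0.8,0,0,0,0],[255,2.9,0.8,0,0,0,0],[255,2.9,0.8,0,0,0,0],[255,2.9,0.8,0,0,0,0],[255,2.9,0.8,0,0,0,0],[255,2.9,0.8,0,0,0,0],[255,2.9,0.8,0,0,0,0],[255,0,0,0,0,0,0]]}}

```text
time_s: 3.95
ee_pos: [0.5421, -0.2384, 0.0739]
ee_rot: [[-0.962, -0.274, 0.0], [-0.274, 0.962, 0.0], [-0.0, 0.0, -1.0]]
force: [-0.1, 0.2, 0.7]
opening: -0.005
grasp_force: 0.0
```

```bash
cat > m.py <<'E'
from h import *
a=.276;u=np.array([np.cos(a),np.sin(a)]);n=np.array([-u[1],u[0]]);f=np.array([.526,-.242])
ims=[]
for nm in('scene','side'):
    p,d,P,T,c=cam(nm);ims.append(cv2.resize(p[150:300,190:310] if nm=='scene' else p[170:340,250:450],(400,480)))
    X=(P[...,:2]-f)@u;Y=(P[...,:2]-f)@n;Z=P[...,2];w=p.min(2)>150
    for l,y in(('tall',0),('L',.06),('R',-.06)):
        m=w&(abs(Y-y)<.008)&(X>-.05)&(X<.20)&((Z>.095) if y==0 else (Z>.06)&(Z<.075))
        if m.sum()>5:
            A=np.polyfit(X[m],Z[m],1);print(nm,l,m.sum(),np.percentile(X[m],[1,50,99]).round(3),Z[m].max().round(3),'slope',A[0].round(3))
cv2.imwrite('pics/last.png',np.hstack(ims)[:,:,::-1])
s=telemetry.sense();q=np.array(s['ee_pos']);print((q[:2]-f)@u,(q[:2]-f)@n,q,s['force'],s['time_s'])
E
python3 m.py
```

```text
scene tall 171 [0.031 0.1   0.158] 0.105 slope 0.003
scene L 143 [0.02  0.098 0.183] 0.07 slope 0.012
scene R 167 [0.009 0.083 0.182] 0.07 slope 0.005
side tall 215 [0.061 0.108 0.155] 0.245 slope -0.197
side L 84 [0.015 0.122 0.144] 0.068 slope 0.006
side R 340 [0.004 0.064 0.132] 0.069 slope -0.0
0.016338502521313362 -0.0009042731069980309 [ 0.54196656 -0.23841766  0.07390864] [0.67509572 0.25848036 0.65993438] 4.05
```

The board is level and its back edge is about 9 mm short of the stop. I'll continue slowly.

Request:
{"fn": "carry_out", "kwargs": {"moves": [[255,1.9,0.5,0,0,0,0],[255,1.9,0.5,0,0,0,0],[255,1.9,0.5,0,0,0,0],[255,1.9,0.5,0,0,0,0]]}}

```text
time_s: 4.55
ee_pos: [0.5494, -0.2366, 0.0739]
ee_rot: [[-0.962, -0.274, -0.0], [-0.274, 0.962, 0.0], [0.0, 0.0, -1.0]]
force: [-0.3, -0.6, -0.1]
opening: -0.0
grasp_force: 0.0
```

Request:
{"fn": "carry_out", "kwargs": {"moves": [[255,1.9,0.5,0,0,0,0]]}}

```text
time_s: 4.68
ee_pos: [0.5513, -0.2361, 0.0739]
ee_rot: [[-0.962, -0.274, -0.0], [-0.274, 0.962, 0.0], [0.0, 0.0, -1.0]]
force: [-0.3, -0.3, 0.8]
opening: 0.001
grasp_force: 0.0
```

Request:
{"fn": "carry_out", "kwargs": {"moves": [[255,1.9,0.5,0,0,0,0]]}}

```text
time_s: 4.8
ee_pos: [0.5525, -0.2358, 0.0739]
ee_rot: [[-0.962, -0.274, -0.002], [-0.274, 0.962, -0.0], [0.002, 0.0, -1.0]]
force: [-6.3, -1.0, 2.7]
opening: 0.003
grasp_force: 0.0
```

Request:
{"fn": "carry_out", "kwargs": {"moves": [[255,1,0.3,0,0,0,0]]}}

```text
time_s: 4.92
ee_pos: [0.5531, -0.2357, 0.0739]
ee_rot: [[-0.962, -0.274, -0.003], [-0.274, 0.962, -0.0], [0.003, 0.0, -1.0]]
force: [-6.8, -2.0, 3.5]
opening: 0.003
grasp_force: 0.0
```

Request:
{"fn": "carry_out", "kwargs": {"moves": [[255,1,0.3,0,0,0,0]]}}

```text
time_s: 5.05
ee_pos: [0.5538, -0.2356, 0.0739]
ee_rot: [[-0.962, -0.274, -0.003], [-0.274, 0.962, -0.001], [0.003, 0.0, -1.0]]
force: [-8.1, -2.1, 3.1]
opening: 0.001
grasp_force: 0.0
```

```bash
python3 m.py
```

```text
scene tall 169 [0.044 0.113 0.17 ] 0.104 slope -0.001
scene L 137 [0.02  0.1   0.184] 0.07 slope 0.009
scene R 164 [0.009 0.082 0.182] 0.072 slope 0.01
side tall 201 [0.076 0.122 0.168] 0.103 slope -0.003
side L 79 [0.014 0.036 0.144] 0.068 slope -0.0
side R 336 [0.004 0.065 0.132] 0.069 slope -0.0
0.028551941878633944 -0.0014131599936063291 [ 0.55385644 -0.23557901  0.0739047 ] [-6.97298225 -1.47569553  2.43860338] 5.15
```

View pics/last.png

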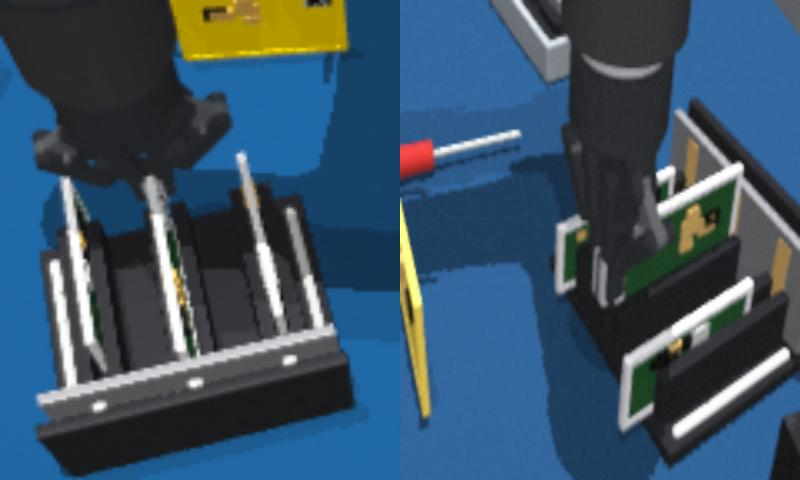

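The board's back edge is on the bar with about 8 N building on the spring, so it is home. I'll hold briefly, then back off, rise, and re-check.

Request:
{"fn": "carry_out", "kwargs": {"moves": [[255,1,0.3,0,0,0,0],[255,0,0,0,0,0,0],[255,0,0,0,0,0,0]]}}

```text
time_s: 5.52
ee_pos: [0.5545, -0.2354, 0.0739]
ee_rot: [[-0.962, -0.274, -0.004], [-0.274, 0.962, -0.001], [0.004, 0.0, -1.0]]
force: [-7.5, -3.0, 3.8]
opening: -0.004
grasp_force: 0.0
```

Request:
{"fn": "carry_out", "kwargs": {"moves": [[255,-1,-0.3,0,0,0,0],[255,-1,-0.3,0,0,0,0],[255,-1.9,-0.5,0,0,0,0],[255,-3,-0.9,0,0,0,0],[255,-10,-3,0,0,0,0],[255,-20,-6,0,0,0,0],[255,0,0,40,0,0,0],[255,0,0,50,0,0,0],[255,0,0,30,0,0,0],[255,0,0,0,0,0,0]]}}

```text
time_s: 6.78
ee_pos: [0.5202, -0.2461, 0.1976]
ee_rot: [[-0.962, -0.274, 0.006], [-0.274, 0.962, -0.001], [-0.006, -0.003, -1.0]]
force: [0.2, -0.4, 0.1]
opening: 0.005
grasp_force: 0.0
```

```bash
python3 m.py
```

```text
scene tall 180 [0.04  0.109 0.168] 0.105 slope 0.0
scene L 152 [0.02  0.099 0.183] 0.071 slope 0.007
scene R 170 [0.008 0.081 0.182] 0.073 slope 0.01
side tall 302 [0.037 0.096 0.165] 0.204 slope -0.024
side L 238 [0.015 0.081 0.144] 0.069 slope 0.003
side R 347 [0.004 0.064 0.132] 0.069 slope 0.001
-0.00769497787321241 -0.001416847376556107 [ 0.51898236 -0.24546018  0.19365004] [-0.04966554  1.14677608 -1.45745616] 6.875
```

View pics/last.png

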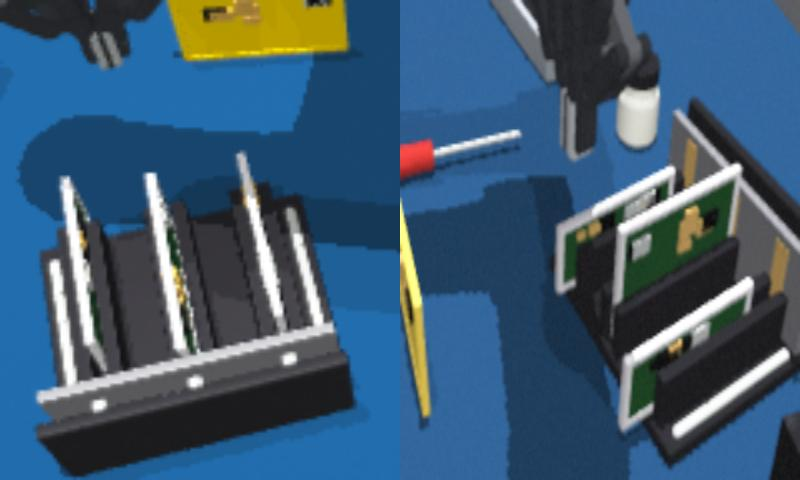

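The board stays home after release (near edge at 0.038, back at 0.168), upright, and the lower boards have not moved. The key candidates in the scene view are:
- **(402,236):** about 28 x 28 mm
- **(428,230):** about 16 mm, round
- **(454,223):** about 41 x 13 mm, bar

The first is the square key. I'll go above it and confirm with the wrist camera.

Request:
{"fn": "carry_out", "kwargs": {"moves": [[255,12.5,47.4,0,0,0,0],[255,12.5,47.4,0,0,0,0],[255,12.5,47.4,0,0,0,0],[255,12.5,47.4,0,0,0,0],[255,12.5,47.4,0,0,0,0],[255,12.5,47.4,0,0,0,0],[255,12.5,47.4,0,0,0,0],[255,12.5,47.4,0,0,0,0],[255,0,0,0,0,0,0],[255,0,0,0,0,0,0]]}}

```text
time_s: 8.12
ee_pos: [0.6187, 0.1333, 0.1925]
ee_rot: [[-0.962, -0.275, -0.002], [-0.275, 0.962, -0.001], [0.002, -0.0, -1.0]]
force: [0.1, -0.3, 0.8]
opening: -0.003
grasp_force: 0.0
```

Run:
```python
from h import *
p,d,P,T,c=cam('wrist');ims=[cv2.resize(p,(480,300))]
for nm in('scene','side'):
    q,_,Q,_,_=cam(nm)
    if nm=='scene':ims.append(cv2.resize(q[180:290,365:485],(320,300)))
    for n_,p_,P_ in((nm,q,Q),)+((('wrist',p,P),) if nm=='side' else ()):
        m=(P_[...,2]>.062)&(P_[...,2]<.071)&(p_.min(2)>90)&(abs(P_[...,0]-.61)<.07)&(P_[...,1]>.09)&(P_[...,1]<.3)
        k,l,st,ce=cv2.connectedComponentsWithStats(m.astype(np.uint8))
        for i in range(1,k):
            if st[i,4]>20: R=P_[l==i];print(n_,st[i],R.mean(0).round(4),np.ptp(R,axis=0).round(3))
cv2.imwrite('pics/key.png',np.hstack(ims)[:,:,::-1]);s=telemetry.sense();print(s['ee_pos'],s['force'])
```

```text
scene [449 216  12  17  87] [0.5892 0.2544 0.0648] [0.04  0.019 0.006]
scene [424 226   9   8  48] [0.6037 0.1941 0.0648] [0.017 0.017 0.006]
scene [394 229  16  14 139] [0.6185 0.1342 0.0651] [0.032 0.031 0.006]
side [303 147  14   5  35] [0.5857 0.2522 0.0652] [0.039 0.015 0.004]
side [325 164  13   8  55] [0.6139 0.1291 0.0653] [0.029 0.03  0.006]
wrist [448 175  21  43 563] [0.5856 0.2533 0.0658] [0.042 0.019 0.006]
wrist [312 176  31  31 865] [0.6145 0.1337 0.0661] [0.033 0.033 0.006]
wrist [383 185  19  19 282] [0.6003 0.1935 0.0659] [0.017 0.017 0.006]
[0.61904897 0.13249989 0.19379824] [ 0.33802574 -0.137767   -0.08273466]
```

View pics/key.png

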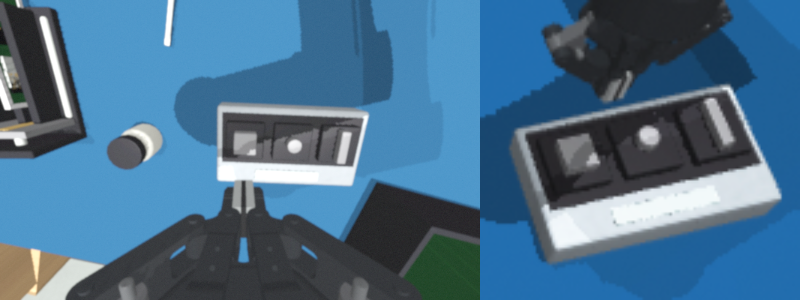

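The wrist crop confirms it: the square cap is at wrist px (327,191) (full frame), right below the tool, with round and bar to its right. I press it next.

Request:
{"fn": "carry_out", "kwargs": {"moves": [[255,-2.5,0,-40,0,0,0],[255,0,0,-40,0,0,0],[255,0,0,-18,0,0,0],[255,0,0,-5,0,0,0],[255,0,0,-3,0,0,0],[255,0,0,-3,0,0,0]]}}

```text
time_s: 9.02
ee_pos: [0.6175, 0.1338, 0.0865]
ee_rot: [[-0.962, -0.274, 0.002], [-0.274, 0.962, 0.001], [-0.002, 0.0, -1.0]]
force: [0.2, 0.7, 0.5]
opening: -0.003
grasp_force: 0.0
```

Request:
{"fn": "carry_out", "kwargs": {"moves": [[255,0,0,-3,0,0,0],[255,0,0,-2,0,0,0]]}}

```text
time_s: 9.28
ee_pos: [0.6173, 0.1338, 0.0808]
ee_rot: [[-0.962, -0.274, 0.002], [-0.274, 0.962, 0.001], [-0.002, 0.0, -1.0]]
force: [-0.3, 0.5, 2.1]
opening: -0.001
grasp_force: 1.2
```

Request:
{"fn": "carry_out", "kwargs": {"moves": [[255,0,0,-2,0,0,0],[255,0,0,-1,0,0,0]]}}

```text
time_s: 9.52
ee_pos: [0.6173, 0.1338, 0.0776]
ee_rot: [[-0.962, -0.274, 0.002], [-0.274, 0.962, 0.001], [-0.002, 0.0, -1.0]]
force: [1.9, 0.8, 3.3]
opening: 0.0
grasp_force: 1.8
```

Request:
{"fn": "carry_out", "kwargs": {"moves": [[255,0,0,-1,0,0,0],[255,0,0,0,0,0,0]]}}

```text
time_s: 9.78
ee_pos: [0.6173, 0.1337, 0.0769]
ee_rot: [[-0.962, -0.274, 0.002], [-0.274, 0.962, 0.001], [-0.002, 0.0, -1.0]]
force: [1.9, 1.3, 5.3]
opening: 0.003
grasp_force: 2.6
```

The force has passed the 4 N full-down value. I'll nudge slightly further to be sure, then release.

Request:
{"fn": "carry_out", "kwargs": {"moves": [[255,0,0,-0.5,0,0,0],[255,0,0,0,0,0,0]]}}

```text
time_s: 10.02
ee_pos: [0.6173, 0.1337, 0.0768]
ee_rot: [[-0.962, -0.275, 0.002], [-0.275, 0.962, 0.001], [-0.002, -0.0, -1.0]]
force: [1.0, 0.8, 6.4]
opening: 0.002
grasp_force: 3.5
```

Request:
{"fn": "carry_out", "kwargs": {"moves": [[255,0,0,4,0,0,0],[255,0,0,6,0,0,0],[255,0,0,20,0,0,0],[255,0,0,40,0,0,0],[255,0,0,40,0,0,0],[255,0,0,0,0,0,0],[255,0,0,0,0,0,0]]}}

```text
time_s: 10.9
ee_pos: [0.6163, 0.1335, 0.1853]
ee_rot: [[-0.962, -0.274, -0.001], [-0.274, 0.962, 0.0], [0.001, 0.001, -1.0]]
force: [0.5, 0.6, -0.0]
opening: -0.001
grasp_force: 0.0
```

```bash
python3 m.py
python3 - <<'E'
from h import *
p,d,P,T,c=cam('wrist')
m=(P[...,2]>.05)&(P[...,2]<.071)&(p.min(2)>90)&(abs(P[...,0]-.61)<.05)&(P[...,1]>.11)&(P[...,1]<.28)
k,l,st,ce=cv2.connectedComponentsWithStats(m.astype(np.uint8))
for i in range(1,k):
    if st[i,4]>100: print(P[l==i].mean(0).round(4),np.median(P[l==i][:,2]))
E
```

```text
scene tall 177 [0.04  0.108 0.168] 0.104 slope 0.003
scene L 158 [0.02  0.095 0.183] 0.071 slope 0.01
scene R 175 [0.007 0.081 0.182] 0.07 slope 0.009
side tall 298 [0.037 0.097 0.165] 0.104 slope 0.002
side L 264 [0.016 0.076 0.143] 0.068 slope -0.0
side R 347 [0.004 0.064 0.132] 0.069 slope 0.001
0.1889248592117654 0.33661089276212536 [0.61604508 0.133355   0.18412926] [-0.18265087  0.64322331  0.28939312] 11.0
[0.5848 0.2518 0.0565] 0.052642288540466764
[0.6048 0.1967 0.0546] 0.05234112756541809
[0.6171 0.1378 0.0617] 0.06562588630082589
```

```bash
python3 -c "
from cell import env
print(env.finish_job())"
```

```text
the job is handed in; nothing more can be done
None
```

I pushed the tall board home against the sprung stop, pressed the square key fully down and let it spring back up, then handed the job in at about 11 s; the hand-in returned no verdict.

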